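# Load the salt grater and lower its presser

## Robot

A 6-joint arm with a two-finger parallel gripper is mounted at the origin on the work surface. World frame = base frame: x ahead of the robot, y to its left, z up, the work surface at z = 0. Lengths are in m, angles in rad, forces in N, time in s.
With the tool pointing down it reaches from about 0.425 to 0.95 m from the base axis. Payload 3.5 kg.
Tool frame: the origin (TCP) lies between the finger pads; the fingertips stand 19 mm ahead of it and the grasp point (between the pads) is the TCP; z points along the fingers, y is the line along which they close (so a half turn about z gives the same grasp; the last joint's range is limited). The gripper opens to 85 mm and grips with 20 to 120 N. Pads are 22 mm wide; open, the fingers measure 114 mm over their backs; the gripper's body (76 mm by 85 mm) begins 54 mm behind the grasp point. The pads swing forward as they close: fully open they stand 13 mm farther back than shut.
Start: joints at [1.161, 0.286, 1.577, -0, 1.279, -0.15], TCP at [0.173, 0.652, 0.25] pointing down, gripper open.
Joint ranges: [-2.77, 2.77], [-0.9, 2.22], [0.21, 2.48], [-1.53, 4.67], [0.24, 2.81], [-2.84, 2.84]. Speed limits (rad/s): [2.79, 2.79, 3.14, 3.14, 3.14, 3.14].

## Interface

Orientations are given as a unit quaternion [x, y, z, w].
In Python, from plant import monitor, eyes, ctrl gives the robot as it stands.
- The arm moves only by the shell command python3 -m handwheel 'ROWS' [FORCE]. ROWS is JSON, a list of rows, each a list of 7 numbers: the shift along the tool's x, y, z in units of 40 cm (1.0 is 40 cm), then the turn, a rotation vector about the tool's x, y, z in units of pi rad (1.0 is pi rad), then the opening, from -1 (shut) to 1 (fully open). A call has 1 to 12 rows; each row is the pose to reach, as a shift and turn from the pose commanded when the call began, along the tool's axes at that moment, turning the shorter way round; what a row does not reach only later rows make up. A row lasts 1/8 s, in which the tool goes at most 62.5 mm and 10.7 degrees, less where a joint would pass 70% of its speed; a pose out of reach is approached as far as the arm can. A call with a number of a shift or a turn outside -1 to 1 is refused whole. A call with a gripper value outside its range is refused whole. The fingers move at their own pace and stop on an object; FORCE is the grip in N (left out, the last holds). Time passes only in rows, so rows that repeat a pose let the fingers close. It gives the time, the measured TCP pose, the force, the opening and the grip force at its end, in the units of the state.
- monitor.get_state(): the state, without advancing time (a new reading comes with each control period).
- eyes.read_camera(name): name is "scene" or "top"; returns the picture (384x512x3 uint8, red, green, blue); there is no depth.
- eyes.camera_params(name): a dict with "K" (3x3 intrinsics, pixels), "R" (3x3) and "t" (3): a world point X has camera coordinates R X + t. Camera axes: x right, y down, z forward; pixel columns grow to the right and rows downward; lengths in m; the calibration is good to about 2 mm. A picture is of the moment at which its call begins. camera_params takes no time and is no camera call.
- ctrl.sign_off(): hands the job in; it is judged then, once.
The state is a dict: "time": time; "qpos": joint angles; "dq": joint speeds; "joint_efforts": joint torques, N m; "eef_pos": TCP position; "tcp_rot": TCP orientation; "contact_force": force on the tool from outside, world axes, zero at the start; "wrist_torque": the same for the moment, N m; "opening": opening from 0.0 (shut) to 1.0 (fully open); "finger_force": force on a finger pad.
Only numpy, scipy, OpenCV 4.12 (cv2) and the standard library are available. Lean on these libraries where they do the work, as an engineer would, in place of code of your own. Each camera call takes 0.05 s, during which the arm holds its last target. There are 200 camera calls.

## Task

Stand the block of rock salt upright in the square hopper of the rotary grater so that it sits fully down on the hopper's floor, then swing the raised presser lever over and lower it until its foot rests on top of the block. Leave the bowl under the grater and the two jars where they are.

Things in the scene. Friction and masses are not known exactly. Their poses are not given: they have to be found in the camera images.
- grater: white plastic rotary grater, fixed. Sizes in mm. Origin at counter level under the hopper's centre; z up, x to its rear column (world +y, more or less), crank on its -y side. Base 180 x 150 x 8. Column 44 wide, x 72 to 98, 148 high; on it a fork, 32 wide, x 63 to 81, 188 high, holds the lever's pivot. Steel crank with wooden grip reaches 92 to -y, 78 above the counter.
- hopper (a point): centre of the mouth of the grater's square hopper, level with its rim, 135 mm above the counter, 35 mm above the hopper's floor; inside 38 x 38 mm, outside 46 x 46 mm, walls along the grater's x and y; axes as the grater's
- pivot (a point): the presser lever's pivot, 66 mm behind the hopper's centre (grater x), 178 mm above the counter; its pin runs along the grater's y; axes as the grater's
- lever_tip (a point): the free end of the presser lever, on its centre line, 125 mm from the pivot. Axes of the lever: x from tip to pivot, y along the pivot pin, z the lever's upper side when lowered (its rear side when raised)
- lever (a joint): steel presser lever's angle: 0 = level, pointing along grater -x over the hopper, foot just on a seated salt block; grows as raised; 1.57 upright; 1.95 to 2.25 (leaning to the rear) at the start; range -0.4 to 2.45; stays where left (moves at 1 N). 10 mm thick, 12 wide, last 40 a paddle 20 wide. Foot: ball of 26 mm, 66 from the pivot, its bottom 18 below the centre line.
- salt: pale pink rock-salt block, 32 x 32 x 60 mm tall, about 130 g, standing on the small beech board. Origin: centre of its underside, z up along its length. Seated in the hopper it stands 25 mm proud of the rim.
- salt_mid (a point): centre of the salt block
- board: fixed beech board 100 x 100 x 12 mm, origin under its centre; the salt block starts standing on it
- bowl: white porcelain bowl, 108 mm across, 38 mm high, standing on the grater's base plate under the drum; origin at the centre of its underside. Leave it there.
- jar_a: glass spice jar with red snap lid, 52 mm across, 84 mm high, origin at the centre of its underside. Bystander.
- jar_b: a second jar like the first. Bystander.
Mind the look-alikes: they are no part of the job. Leave any black look-alike of the grater alone. Of the things that look like the salt, the smaller one is meant.

How it is judged:
On the way:
1. the salt block stands in the hopper, down on its floor, with the presser lever still raised (horizontal distance between salt_mid and hopper below 0.01 m and z of salt_mid in the frame of hopper below 0.002 m and angle between the z axis of salt and the z axis of grater, either way round below 0.3 rad and value of joint lever above 0.8 rad), for 0.2 s.
At the end, for the whole second after the job is handed in: Salt block at rest in the hopper: centre within 10 mm of the hopper axis, its underside at most 7 mm off the floor, within 0.25 rad of upright (either end up). Lever still, lowered with its foot on the block: joint within 0.08 rad of 0 (foot within about 5 mm of the block top) (horizontal distance between salt_mid and hopper below 0.01 m and z of salt_mid in the frame of hopper below 0.002 m and angle between the z axis of salt and the z axis of grater, either way round below 0.25 rad and value of joint lever between -0.08 and 0.08 rad and velocity of joint lever between -0.1 and 0.1 rad/s and linear speed of salt below 0.02 m/s); the robot touches nothing.
It fails at once if a jar is pushed more than 30 mm or tipped over (distance of any of jar_a, jar_b from where it was at the start of the episode above 0.03 m or angle between any of jar_a, jar_b's own z axis and vertical above 0.6 rad).
It fails at once if the bowl is pushed more than 30 mm (distance of bowl from where it was at the start of the episode above 0.03 m).
It also fails if it takes over 48 s, if anything falls off the work surface, if the arm or the gripper's body presses on something with over 40 N, if the wrist force passes 120 N, or if a joint passes its speed limit or range.

## Working session

There is one attempt and no reset: what is moved stays moved. The work goes in short steps, Python scripts to look and compute and a shell command to move; the robot and the scene stay as the last step left them, time stands still between calls to the robot, and variables do not carry over. Pictures are saved under pics/ and viewed, at most 10 in all, crops included, and the job is handed in when it is done.

```bash
ls; mkdir -p pics; python3 - <<'E'
from plant import monitor,eyes
import cv2
for n in("scene","top"):
    im=eyes.read_camera(n); cv2.imwrite(f"pics/{n}0.png",im[:,:,::-1]); p=eyes.camera_params(n)
    print(n,p)
print(monitor.get_state())
E
```

```text
pics
scene {'K': array([[451.6328918 ,   0.        , 257.77448621],
       [  0.        , 451.6328918 , 191.60476139],
       [  0.        ,   0.        ,   1.        ]]), 'R': array([[ 0.56256463,  0.82670165,  0.00924264],
       [ 0.67000616, -0.4493278 , -0.59092832],
       [-0.48436843,  0.338628  , -0.80667112]]), 't': array([-0.37172914, -0.31304729,  1.59497215])}
top {'K': array([[474.13426666,   0.        , 255.15914993],
       [  0.        , 474.13426666, 205.88707109],
       [  0.        ,   0.        ,   1.        ]]), 'R': array([[-0.02775641, -0.99916299, -0.03004836],
       [-0.98692908,  0.03216554, -0.15791255],
       [ 0.15874689,  0.02527252, -0.98699581]]), 't': array([0.0753786 , 0.61357107, 1.38496075])}
{'time': 0.1, 'qpos': array([ 1.16100620e+00,  2.87119496e-01,  1.57803312e+00, -2.95086162e-05,
        1.27858599e+00, -1.49997021e-01]), 'dq': array([-0.00022837,  0.00101319, -0.00326803, -0.00067417, -0.00187696,
        0.00169636]), 'joint_efforts': array([ 8.28360244e-04, -4.07294261e+01, -2.93699205e+01, -1.29828204e-04,
        3.33083866e-03, -1.99867195e-06]), 'eef_pos': array([0.1731479 , 0.65184374, 0.2490558 ]), 'tcp_rot': array([ 1.29527264e-01,  9.91575280e-01, -1.03512235e-03, -2.82838437e-04]), 'contact_force': array([ 0.28474263, -0.21247849, -0.23496419]), 'wrist_torque': array([-0.03705823, -0.00399981,  0.01563215]), 'finger_force': 0.0, 'opening': 1.0004715652410876}
```

View pics/scene0.png

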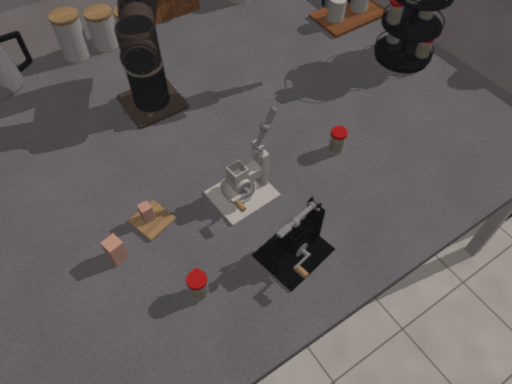

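View pics/top0.png

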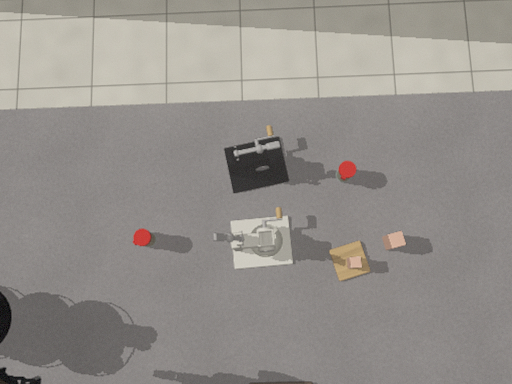

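The scene view shows the white grater at about (240,185), the small salt block on the board at (147,211), and the black look-alike at (295,250). In the top view the hopper is near (266,238) and the salt near (356,262). Next I'll enlarge both.

```bash
python3 - <<'E'
import cv2,numpy as np
s=cv2.imread("pics/scene0.png");t=cv2.imread("pics/top0.png")
a=cv2.resize(s[100:240,190:290],None,fx=4,fy=4,interpolation=cv2.INTER_CUBIC)
b=cv2.resize(t[200:280,205:305],None,fx=4,fy=4,interpolation=cv2.INTER_CUBIC)
c=cv2.resize(t[230:290,325:425],None,fx=4,fy=4,interpolation=cv2.INTER_CUBIC)
cv2.imwrite("pics/crop1.png",np.hstack([a,np.vstack([b,c])]))
E
```

```text
(no output)
```

View pics/crop1.png

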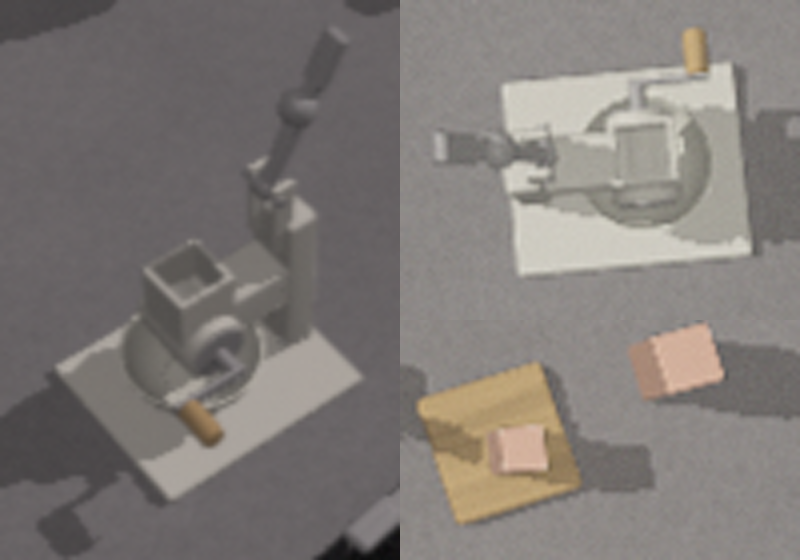

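The crop shows the hopper rim in the scene view centred at about (188,272) in crop pixels, with corners (145,270), (195,241), (232,272) and (183,305). In the top view its centre is at (645,149). The salt's top face is at about (524,447), and the lever tip is at (337,35) in the scene and (440,147) from above.

```bash
cat > h.py <<'E'
import numpy as np,cv2
from plant import eyes
P={n:eyes.camera_params(n) for n in("scene","top")}
def ray(n,uv):
    p=P[n];R,t=np.array(p["R"]),np.array(p["t"])
    d=R.T@np.linalg.inv(p["K"])@np.array([*uv,1.]);return -R.T@t,d
def onz(n,uv,z):
    o,d=ray(n,uv);return o+d*(z-o[2])/d[2]
def tri(a,b):
    (o,d),(q,e)=ray("scene",a),ray("top",b)
    s=np.linalg.lstsq(np.c_[d,-e],q-o,rcond=None)[0];x,y=o+d*s[0],q+e*s[1]
    return (x+y)/2,np.linalg.norm(x-y)
def proj(n,X):
    p=P[n];c=np.array(p["R"])@X+p["t"];c=p["K"]@c;return c[:2]/c[2]
E
python3 - <<'E'
from h import *
np.set_printoptions(precision=4,suppress=True)
S=lambda x,y:((x+.5)/4-.5+190,(y+.5)/4-.5+100)
T=lambda x,y:((x-400+.5)/4-.5+205,(y+.5)/4-.5+200)
C=lambda x,y:((x-400+.5)/4-.5+325,(y-320+.5)/4-.5+230)
print("base top",*[onz("top",T(*c),.008) for c in[(502,86),(732,63),(751,254),(518,274)]])
print("base sc",*[onz("scene",S(*c),.008) for c in[(55,369),(172,500),(362,377)]])
print("rim sc",*[onz("scene",S(*c),.135) for c in[(145,270),(195,241),(232,272),(183,305)]])
print("rim top",onz("top",T(645,149),.135))
print("tri rim",tri(S(188,272),T(645,149)))
print("lever tip",tri(S(337,35),T(440,147)),"ball",tri(S(297,108),T(500,147)))
t=cv2.imread("pics/top0.png");s=cv2.imread("pics/scene0.png")
for n,im,(x0,y0,x1,y1) in(("top",t,(330,240,375,285)),("scene",s,(130,195,165,235))):
    h=cv2.cvtColor(im,cv2.COLOR_BGR2HSV)
    m=cv2.inRange(h,(0,40,170 if n=="top" else 0),(11,255,255));k=np.zeros_like(m);k[y0:y1,x0:x1]=255
    c=max(cv2.findContours(m&k,0,1)[0],key=cv2.contourArea);r=cv2.minAreaRect(c)
    print(n,r);b=cv2.boxPoints(r)
    print([onz(n,q,.072) for q in b],onz(n,r[0],.072),onz(n,r[0],.042))
print("salt crop",[onz("top",C(*c),.072) for c in[(498,425),(546,425),(548,470),(500,473)]])
print("board",[onz("top",C(*c),.012) for c in[(418,404),(541,363),(580,486),(460,523)]])
E
```

```text
base top [0.5769 0.137  0.008 ] [ 0.5893 -0.0419  0.008 ] [ 0.4419 -0.0507  0.008 ] [0.4319 0.1275 0.008 ]
base sc [ 0.4424 -0.0493  0.008 ] [ 0.5893 -0.0384  0.008 ] [0.577  0.1381 0.008 ]
rim sc [0.4902 0.0077 0.135 ] [0.4874 0.0506 0.135 ] [0.5252 0.0567 0.135 ] [0.5308 0.0129 0.135 ]
rim top [0.5126 0.027  0.135 ]
tri rim (array([0.5125, 0.0278, 0.1416]), np.float64(0.0019499538407331328))
lever tip (array([0.5034, 0.1542, 0.2888]), np.float64(0.00023862690285945392)) ball (array([0.5069, 0.1208, 0.2437]), np.float64(0.001209715022221216))
top ((353.5, 262.0), (10.0, 13.0), 90.0)
[array([ 0.4526, -0.2069,  0.072 ]), array([ 0.4515, -0.2445,  0.072 ]), array([ 0.4227, -0.2427,  0.072 ]), array([ 0.4238, -0.2053,  0.072 ])] [ 0.4376 -0.2249  0.072 ] [ 0.4387 -0.2302  0.042 ]
scene ((145.92242431640625, 211.31898498535156), (21.534257888793945, 13.524564743041992), 66.80140686035156)
[array([ 0.4178, -0.2454,  0.072 ]), array([ 0.4205, -0.2088,  0.072 ]), array([ 0.4929, -0.219 ,  0.072 ]), array([ 0.4896, -0.2543,  0.072 ])] [ 0.4558 -0.232   0.072 ] [ 0.4344 -0.2279  0.042 ]
salt crop [array([ 0.4557, -0.2133,  0.072 ]), array([ 0.4547, -0.248 ,  0.072 ]), array([ 0.4222, -0.2474,  0.072 ]), array([ 0.4211, -0.2127,  0.072 ])]
board [array([ 0.4763, -0.1637,  0.012 ]), array([ 0.5047, -0.2587,  0.012 ]), array([ 0.411 , -0.2822,  0.012 ]), array([ 0.386 , -0.1905,  0.012 ])]
```

```bash
cat >> h.py <<'E'
from plant import monitor
from scipy.spatial.transform import Rotation as Ro
def rows(*tg):
    """tg: (x,y,z,tool-y angle deg), tool down -> row numbers from present pose"""
    s=monitor.get_state();p=s["eef_pos"];R=Ro.from_quat(s["tcp_rot"])
    print("t",s["time"],"tcp",np.round(p,4),"open",round(s["opening"],3),"F",np.round(s["contact_force"],1),"grip",round(s["finger_force"],1))
    for x,y,z,a in tg:
        a=np.radians(a);Y=np.array([np.cos(a),np.sin(a),0]);Z=np.array([0,0,-1.])
        T=Ro.from_matrix(np.c_[np.cross(Y,Z),Y,Z])
        d=R.inv().apply(np.array([x,y,z])-p)/.4
        print(np.round(d,3).tolist(),np.round((R.inv()*T).as_rotvec()/np.pi,3).tolist(), "dist",round(.4*np.linalg.norm(d),3))
E
python3 - <<'E'
from h import *
rows((.44,.36,.40,40),(.46,.1,.40,0),(.438,-.2295,.2,-1.5),(.438,-.2295,.15,-1.5))
E
```

```text
t 0.1 tcp [0.1731 0.6518 0.2491] open 1.0 F [ 0.3 -0.2 -0.2] grip 0.0
[-0.832, -0.535, -0.376] [-0.001, 0.0, 0.195] dist 0.423
[-1.047, -1.15, -0.375] [-0.001, 0.0, 0.417] dist 0.64
[-1.206, -1.959, 0.126] [-0.001, 0.0, 0.426] dist 0.922
[-1.206, -1.959, 0.251] [-0.001, 0.0, 0.426] dist 0.926
```

```bash
python3 -m handwheel '[[-0.832,-0.535,-0.376,0,0,0.195,1],[-0.832,-0.535,-0.376,0,0,0.195,1],[-0.832,-0.535,-0.376,0,0,0.195,1],[-0.832,-0.535,-0.376,0,0,0.195,1],[-0.832,-0.535,-0.376,0,0,0.195,1],[-0.832,-0.535,-0.376,0,0,0.195,1],[-0.832,-0.535,-0.376,0,0,0.195,1],[-0.832,-0.535,-0.376,0,0,0.195,1],[-0.832,-0.535,-0.376,0,0,0.195,1]]'
python3 - <<'E'
from h import *
rows((.47,.1,.40,0),(.455,-.1,.35,-1.5),(.438,-.2295,.2,-1.5))
E
```

```text
time: 1.23
eef_pos: [0.4396, 0.3601, 0.3998]
tcp_rot: [0.423, 0.906, -0.0, -0.001]
contact_force: [-0.1, -0.0, -0.1]
opening: 0.997
finger_force: 0.0
t 1.225 tcp [0.4396 0.3601 0.3998] open 0.997 F [-0.1 -0.  -0.1] grip 0.0
[-0.547, -0.36, -0.0] [-0.001, -0.0, 0.222] dist 0.262
[-0.906, -0.71, 0.125] [-0.001, -0.0, 0.231] dist 0.463
[-1.127, -0.95, 0.5] [-0.001, -0.0, 0.231] dist 0.623
```

```bash
python3 -m handwheel '[[-0.547,-0.36,0,0,0,0.222,1],[-0.547,-0.36,0,0,0,0.222,1],[-0.547,-0.36,0,0,0,0.222,1],[-0.547,-0.36,0,0,0,0.222,1],[-0.906,-0.71,0.125,0,0,0.231,1],[-0.906,-0.71,0.125,0,0,0.231,1],[-0.906,-0.71,0.125,0,0,0.231,1],[-0.906,-0.71,0.125,0,0,0.231,1],[-0.906,-0.71,0.125,0,0,0.231,1]]'
python3 - <<'E'
from h import *
rows((.438,-.2295,.15,-1.5),(.438,-.2295,.1,-1.5))
E
```

```text
time: 2.35
eef_pos: [0.4549, -0.1002, 0.3487]
tcp_rot: [0.717, 0.697, -0.001, -0.002]
contact_force: [-0.1, 0.8, -0.8]
opening: 1.0
finger_force: 0.0
t 2.35 tcp [ 0.4549 -0.1002  0.3487] open 1.0 F [-0.1  0.8 -0.8] grip 0.0
[-0.325, -0.031, 0.496] [-0.001, -0.001, -0.001] dist 0.238
[-0.325, -0.031, 0.621] [-0.001, -0.001, -0.001] dist 0.281
```

```bash
python3 -m handwheel '[[-0.325,-0.031,0.496,0,0,0,1],[-0.325,-0.031,0.496,0,0,0,1],[-0.325,-0.031,0.496,0,0,0,1],[-0.325,-0.031,0.496,0,0,0,1],[-0.325,-0.031,0.496,0,0,0,1],[-0.325,-0.031,0.496,0,0,0,1]]'
python3 - <<'E'
from h import *
import cv2
cv2.imwrite("pics/top1.png",eyes.read_camera("top")[:,:,::-1]);cv2.imwrite("pics/scene1.png",eyes.read_camera("scene")[:,:,::-1])
s=cv2.imread("pics/scene1.png");t=cv2.imread("pics/top1.png")
cv2.imwrite("pics/crop2.png",np.hstack([cv2.resize(a,(400,400),interpolation=2) for a in(s[160:240,105:185],t[220:300,315:395])]))
rows((.438,-.2295,.1,-1.5),(.438,-.2295,.0675,-1.5))
E
```

```text
time: 3.1
eef_pos: [0.4408, -0.2286, 0.1536]
tcp_rot: [0.716, 0.698, 0.0, 0.001]
contact_force: [0.5, 0.5, 0.4]
opening: 0.996
finger_force: 0.0
t 3.2 tcp [ 0.4412 -0.2291  0.1547] open 0.999 F [-0.4 -0.3  0.8] grip 0.0
[-0.001, -0.009, 0.137] [0.001, 0.001, 0.0] dist 0.055
[-0.001, -0.009, 0.218] [0.001, 0.001, 0.0] dist 0.087
```

View pics/crop2.png

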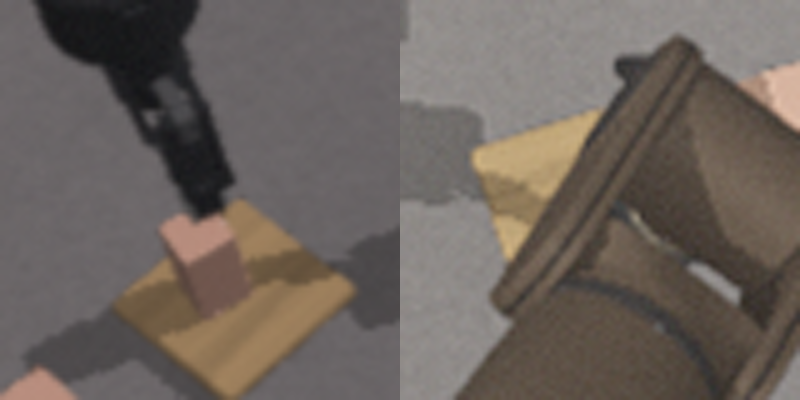

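The scene crop shows the block at about (205,260), with a gripper finger tip at about (207,210). The top view is hidden by the arm. I'll check where the fingertips should project.

```bash
python3 - <<'E'
from h import *
for dx in(-.0425,0,.0425):
    print(dx,(proj("scene",np.array([.4412+dx,-.2291,.1547-.006]))-[105,160])*5)
for z in(.012,.072): print([((proj("scene",np.array([.438+a*.016,-.2295+b*.016,z]))-[105,160])*5).round() for a,b in((-1,-1),(-1,1),(1,1),(1,-1))])
E
```

```text
-0.0425 [134.8729536  100.18626664]
0 [169.54456883 153.50148256]
0.0425 [205.4434327  208.70386254]
[array([177., 285.]), array([228., 259.]), array([253., 298.]), array([202., 324.])]
[array([155., 226.]), array([208., 199.]), array([234., 239.]), array([181., 266.])]
```

```bash
python3 -m handwheel '[[-0.001,-0.005,0.137,0,0,0,1],[-0.001,-0.005,0.218,0,0,0,1],[-0.001,-0.005,0.218,0,0,0,1],[-0.001,-0.005,0.218,0,0,0,1],[-0.001,-0.005,0.218,0,0,0,-1],[-0.001,-0.005,0.218,0,0,0,-1],[-0.001,-0.005,0.218,0,0,0,-1],[-0.001,-0.005,0.218,0,0,0,-1],[-0.001,-0.005,0.218,0,0,0,-1],[-0.001,-0.005,0.218,0,0,0,-1]]' 30
python3 - <<'E'
from h import *
rows((.44,-.2295,.24,-1.5),(.511,.029,.24,4))
E
```

```text
time: 4.45
eef_pos: [0.438, -0.2305, 0.066]
tcp_rot: [0.717, 0.697, 0.0, 0.0]
contact_force: [-0.7, 0.5, 6.6]
opening: 0.382
finger_force: 28.7
t 4.45 tcp [ 0.438  -0.2305  0.066 ] open 0.382 F [-0.7  0.5  6.6] grip 28.7
[0.002, 0.005, -0.435] [0.0, 0.0, -0.0] dist 0.174
[0.653, 0.165, -0.435] [0.0, 0.0, -0.031] dist 0.321
```

```bash
python3 -m handwheel '[[0,0.002,-0.15,0,0,0,-1],[0.002,0.005,-0.435,0,0,0,-1],[0.002,0.005,-0.435,0,0,0,-1],[0.05,0.01,-0.435,0,0,0,-1],[0.653,0.165,-0.435,0,0,-0.031,-1],[0.653,0.165,-0.435,0,0,-0.031,-1],[0.653,0.165,-0.435,0,0,-0.031,-1],[0.653,0.165,-0.435,0,0,-0.031,-1],[0.653,0.165,-0.435,0,0,-0.031,-1],[0.653,0.165,-0.435,0,0,-0.031,-1],[0.653,0.165,-0.435,0,0,-0.031,-1],[0.653,0.165,-0.435,0,0,-0.031,-1]]'
python3 - <<'E'
from h import *
rows((.511,.029,.222,4))
s=eyes.read_camera("scene")[:,:,::-1];t=eyes.read_camera("top")[:,:,::-1]
cv2.imwrite("pics/crop3.png",np.hstack([cv2.resize(np.ascontiguousarray(a),(400,480),interpolation=2) for a in(s[110:206,190:270],t[190:286,230:310])]))
p=np.array(monitor.get_state()["eef_pos"])
for z,l in((p[2]+.006-.06,"bottom"),(p[2]+.006,"top")):
  print(l,[((proj("scene",p*[1,1,0]+[a*.016,b*.016,z])-[190,110])*5).round().tolist() for a,b in((-1,-1),(-1,1),(1,1),(1,-1))])
print("rim",[((proj("scene",np.array([.511+a*.023,.029+b*.023,.135]))-[190,110])*5).round().tolist() for a,b in((-1,-1),(-1,1),(1,1),(1,-1))])
E
```

```text
time: 5.95
eef_pos: [0.5104, 0.028, 0.2388]
tcp_rot: [0.683, 0.731, -0.0, -0.0]
contact_force: [0.3, -0.8, -1.7]
opening: 0.377
finger_force: 29.4
t 5.95 tcp [0.5104 0.028  0.2388] open 0.377 F [ 0.3 -0.8 -1.7] grip 29.4
[0.002, 0.002, 0.042] [-0.0, 0.0, -0.001] dist 0.017
bottom [[187.0, 228.0], [237.0, 203.0], [269.0, 240.0], [219.0, 266.0]]
top [[181.0, 151.0], [234.0, 126.0], [267.0, 164.0], [215.0, 190.0]]
rim [[175.0, 284.0], [245.0, 249.0], [290.0, 302.0], [219.0, 339.0]]
```

View pics/crop3.png

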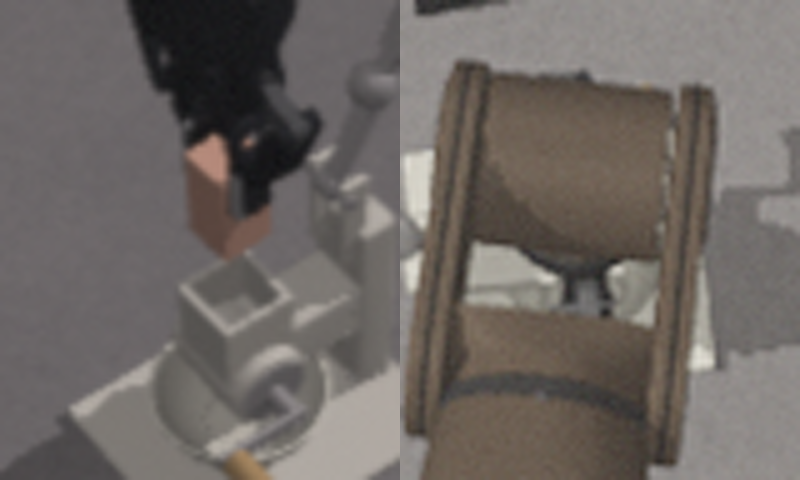

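The scene crop shows the block hanging upright over the hopper. Its lower corners are at about (190,227), (228,258) and (270,238), and the rim corners at (180,287), (245,251), (294,297) and (230,339). The relative offset is about 1–2 mm in +x, so I'll aim at (0.512, 0.029) and watch the force.

```bash
python3 -m handwheel '[[0.002,0.004,0.05,0,0,0,-1],[0.002,0.004,0.1,0,0,0,-1],[0.002,0.004,0.115,0,0,0,-1],[0.002,0.004,0.13,0,0,0,-1],[0.002,0.004,0.14,0,0,0,-1],[0.002,0.004,0.14,0,0,0,-1]]'
python3 - <<'E'
from h import *
rows((.512,.029,.156,4))
E
```

```text
time: 6.8
eef_pos: [0.5123, 0.0301, 0.1833]
tcp_rot: [0.682, 0.731, 0.0, 0.0]
contact_force: [-0.6, 0.7, -1.9]
opening: 0.379
finger_force: 29.3
t 6.8 tcp [0.5123 0.0301 0.1833] open 0.379 F [-0.6  0.7 -1.9] grip 29.3
[-0.003, -0.001, 0.068] [0.0, 0.0, 0.0] dist 0.027
```

```bash
python3 -m handwheel '[[-0.001,0,0.02,0,0,0,-1],[-0.001,0,0.035,0,0,0,-1],[-0.001,0,0.048,0,0,0,-1],[-0.001,0,0.058,0,0,0,-1],[-0.001,0,0.058,0,0,0,-1]]'
python3 - <<'E'
from h import *
rows((.512,.029,.156,4))
E
```

```text
time: 7.42
eef_pos: [0.512, 0.0298, 0.1594]
tcp_rot: [0.682, 0.731, -0.0, -0.0]
contact_force: [0.3, 0.5, -1.1]
opening: 0.379
finger_force: 29.4
t 7.425 tcp [0.512  0.0298 0.1594] open 0.379 F [ 0.3  0.5 -1.1] grip 29.4
[-0.002, -0.0, 0.009] [-0.0, -0.0, 0.0] dist 0.003
```

```bash
python3 -m handwheel '[[-0.001,0,0.006,0,0,0,-1],[-0.001,0,0.007,0,0,0,-1],[-0.001,0,0.007,0,0,0,1],[-0.001,0,0.007,0,0,0,1],[-0.001,0,0.007,0,0,0,1],[-0.001,0,0.007,0,0,0,1],[-0.001,0,-0.2,0,0,0,1],[-0.001,0,-0.5,0,0,0,1],[-0.001,0,-0.5,0,0,0,1],[-0.001,0,-0.5,0,0,0,1],[-0.001,0,-0.5,0,0,0,1]]'
python3 - <<'E'
from h import *
s=eyes.read_camera("scene")[:,:,::-1];t=eyes.read_camera("top")[:,:,::-1]
cv2.imwrite("pics/crop4.png",np.hstack([cv2.resize(np.ascontiguousarray(a),(400,480),interpolation=2) for a in(s[110:206,190:270],t[190:286,230:310])]))
print("top",[((proj("scene",np.array([.512+a*.016,.03+b*.016,.16]))-[190,110])*5).round().tolist() for a,b in((-1,-1),(-1,1),(1,1),(1,-1))])
print("rim",[((proj("scene",np.array([.512+a*.023,.03+b*.023,.135]))-[190,110])*5).round().tolist() for a,b in((-1,-1),(-1,1),(1,1),(1,-1))])
rows((.50,.22,.36,4),(.50,.2,.27,4))
E
```

```text
time: 8.8
eef_pos: [0.5126, 0.0293, 0.3608]
tcp_rot: [0.682, 0.731, 0.001, 0.001]
contact_force: [-0.3, 0.2, -0.2]
opening: 1.002
finger_force: 0.0
top [[193.0, 258.0], [242.0, 233.0], [274.0, 271.0], [224.0, 296.0]]
rim [[177.0, 285.0], [247.0, 249.0], [292.0, 302.0], [222.0, 339.0]]
t 8.9 tcp [0.5115 0.0294 0.3573] open 0.999 F [-0.8  0.1  0. ] grip 0.0
[0.477, 0.005, -0.006] [-0.001, -0.0, 0.0] dist 0.191
[0.427, 0.002, 0.219] [-0.001, -0.0, 0.0] dist 0.192
```

View pics/crop4.png

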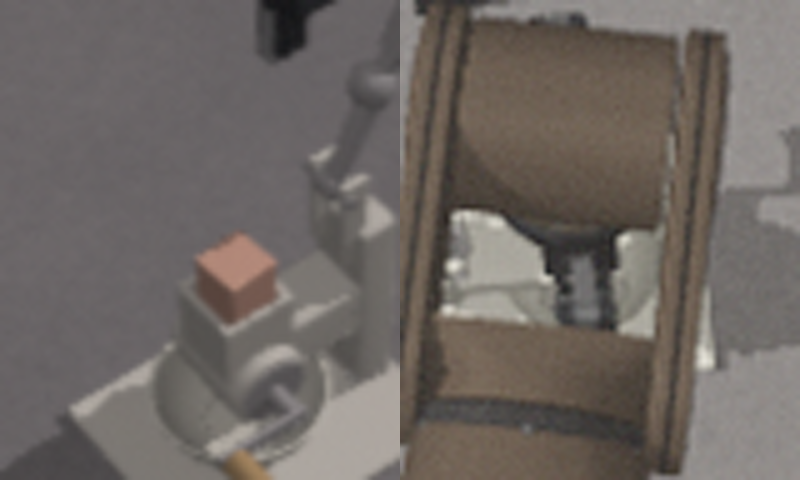

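The block's top corners at (196,262), (238,234), (277,268) and (234,294) match the prediction for a seated block to about 1 px. Next I take the shut fingers behind the lever.

```bash
python3 -m handwheel '[[0.43,0.003,-0.05,0,0,0,-1],[0.43,0.003,-0.05,0,0,0,-1],[0.43,0.003,-0.05,0,0,0,-1],[0.43,0.003,-0.05,0,0,0,-1],[0.43,0.003,-0.05,0,0,0,-1],[0.43,0.003,0.08,0,0,0,-1],[0.43,0.003,0.182,0,0,0,-1],[0.43,0.003,0.182,0,0,0,-1],[0.43,0.003,0.182,0,0,0,-1]]'
python3 - <<'E'
from h import *
rows((.503,.14,.285,4),(.507,.1,.287,4),(.509,.076,.287,4),(.51,.0565,.284,4))
E
```

```text
time: 10.02
eef_pos: [0.5022, 0.2003, 0.2884]
tcp_rot: [0.682, 0.731, 0.001, 0.0]
contact_force: [0.2, -1.0, 0.8]
opening: 0.002
finger_force: 0.0
t 10.025 tcp [0.5022 0.2003 0.2884] open 0.002 F [ 0.2 -1.   0.8] grip 0.0
[-0.15, -0.008, 0.009] [0.0, -0.0, -0.0] dist 0.06
[-0.251, -0.005, 0.004] [0.0, -0.0, -0.0] dist 0.1
[-0.311, -0.004, 0.004] [0.0, -0.0, -0.0] dist 0.124
[-0.36, -0.005, 0.011] [0.0, -0.0, -0.0] dist 0.144
```

```bash
python3 -m handwheel '[[-0.075,0,0.005,0,0,0,-1],[-0.12,0,0.008,0,0,0,-1],[-0.15,0,0.008,0,0,0,-1],[-0.18,0,0.006,0,0,0,-1],[-0.21,0,0.004,0,0,0,-1],[-0.24,0,0.004,0,0,0,-1],[-0.27,0,0.004,0,0,0,-1],[-0.30,0,0.004,0,0,0,-1],[-0.33,0,0.006,0,0,0,-1],[-0.36,0,0.01,0,0,0,-1],[-0.36,0,0.01,0,0,0,-1]]'
python3 - <<'E'
from h import *
s=eyes.read_camera("scene")[:,:,::-1]
cv2.imwrite("pics/crop5.png",cv2.resize(np.ascontiguousarray(s[110:206,190:290]),(500,480),interpolation=2))
rows((.511,.0365,.269,4),(.512,.021,.2493,4),(.512,.0106,.2265,4),(.512,.0073,.212,4),(.512,.0063,.202,4))
E
```

```text
time: 11.4
eef_pos: [0.5115, 0.0563, 0.2829]
tcp_rot: [0.682, 0.731, -0.0, 0.0]
contact_force: [0.3, -0.6, -0.4]
opening: 0.0
finger_force: 0.0
t 11.45 tcp [0.5115 0.0568 0.2831] open -0.005 F [ 0.2 -0.1  0.8] grip 0.0
[-0.05, -0.005, 0.035] [-0.0, 0.0, -0.0] dist 0.025
[-0.089, -0.005, 0.084] [-0.0, 0.0, -0.0] dist 0.049
[-0.115, -0.007, 0.141] [-0.0, 0.0, -0.0] dist 0.073
[-0.123, -0.007, 0.178] [-0.0, 0.0, -0.0] dist 0.087
[-0.126, -0.008, 0.203] [-0.0, 0.0, -0.0] dist 0.095
```

View pics/crop5.png

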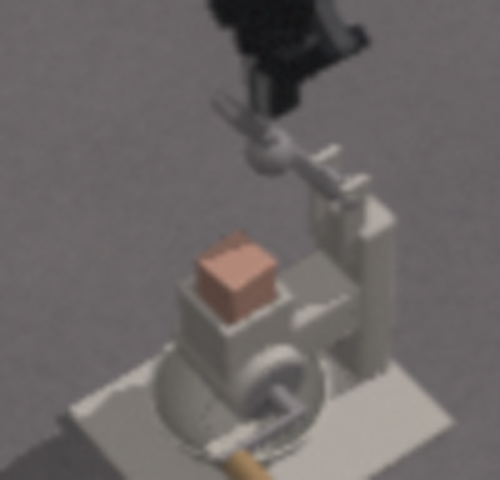

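The lever has gone past upright. Its foot is at about (268,155), the fingers are on its upper side, and the block is still seated. Now I lower it along the arc.

```bash
python3 -m handwheel '[[-0.025,-0.002,0.017,0,0,0,-1],[-0.05,-0.004,0.035,0,0,0,-1],[-0.07,-0.005,0.06,0,0,0,-1],[-0.089,-0.005,0.084,0,0,0,-1],[-0.102,-0.006,0.112,0,0,0,-1],[-0.115,-0.007,0.141,0,0,0,-1],[-0.12,-0.007,0.16,0,0,0,-1],[-0.123,-0.007,0.178,0,0,0,-1],[-0.124,-0.007,0.188,0,0,0,-1],[-0.125,-0.007,0.193,0,0,0,-1],[-0.125,-0.007,0.193,0,0,0,-1]]'
python3 - <<'E'
from h import *
rows((.512,.0063,.202,4))
E
```

```text
time: 12.82
eef_pos: [0.5124, 0.0074, 0.2062]
tcp_rot: [0.682, 0.732, 0.0, 0.0]
contact_force: [-0.5, 0.3, -0.1]
opening: -0.001
finger_force: 0.0
t 12.825 tcp [0.5124 0.0074 0.2062] open -0.001 F [-0.5  0.3 -0.1] grip 0.0
[-0.003, -0.001, 0.01] [0.0, 0.0, 0.0] dist 0.004
```

```bash
python3 -m handwheel '[[0,0,0.004,0,0,0,-1],[0,0,0.008,0,0,0,-1],[0,0,0.011,0,0,0,-1],[0,0,0.011,0,0,0,-1]]'
```

```text
time: 13.32
eef_pos: [0.5127, 0.0073, 0.2052]
tcp_rot: [0.682, 0.732, 0.0, 0.0]
contact_force: [-6.7, 1.1, 13.0]
opening: 0.005
finger_force: 6.9
```

The force rose to 13 N about 2 mm above the nominal level, so the foot is on the block. I'll retreat and check.

```bash
python3 -m handwheel '[[0,0,-0.1,0,0,0,-1],[0,0,-0.4,0,0,0,-1],[0,0,-0.4,0,0,0,-1],[0.0,-0.0,-0.5,0,0,0,-1],[0.8,0,-0.5,0,0,0,-1],[0.8,0,-0.5,0,0,0,-1],[0.8,0,-0.5,0,0,0,-1],[0.8,0,-0.5,0,0,0,-1],[0.8,0,-0.5,0,0,0,-1],[0.8,0,-0.5,0,0,0,-1],[0.8,0,-0.5,0,0,0,-1],[0.8,0,-0.5,0,0,0,-1]]'
python3 - <<'E'
from h import *
s=eyes.read_camera("scene")[:,:,::-1];t=eyes.read_camera("top")[:,:,::-1]
cv2.imwrite("pics/crop6.png",np.hstack([cv2.resize(np.ascontiguousarray(a),(400,480),interpolation=2) for a in(s[110:206,190:270],t[190:286,230:310])]))
piv=np.array([.512-.07*.066,.0295+.066,.178]);u=np.array([.07,-.9975,0])
for th in(-.1,0,.1,.2):
  print(th,[((proj(n,piv+r*(np.cos(th)*u+np.array([0,0,np.sin(th)])))-o)*5).round().tolist() for r in(.066,.125) for n,o in(("scene",[190,110]),("top",[230,190]))])
rows()
E
```

```text
time: 14.82
eef_pos: [0.4902, 0.3252, 0.4016]
tcp_rot: [0.683, 0.731, -0.0, 0.0]
contact_force: [-0.7, -0.4, 0.1]
opening: 0.001
finger_force: 0.0
-0.1 [[233.0, 251.0], [173.0, 230.0], [144.0, 310.0], [280.0, 220.0]]
0 [[232.0, 243.0], [174.0, 228.0], [142.0, 296.0], [282.0, 217.0]]
0.1 [[232.0, 235.0], [173.0, 227.0], [142.0, 280.0], [281.0, 215.0]]
0.2 [[233.0, 226.0], [171.0, 226.0], [143.0, 263.0], [279.0, 213.0]]
t 14.925 tcp [0.4903 0.3251 0.4018] open -0.006 F [-0.  -0.1 -0.2] grip 0.0
```

View pics/crop6.png

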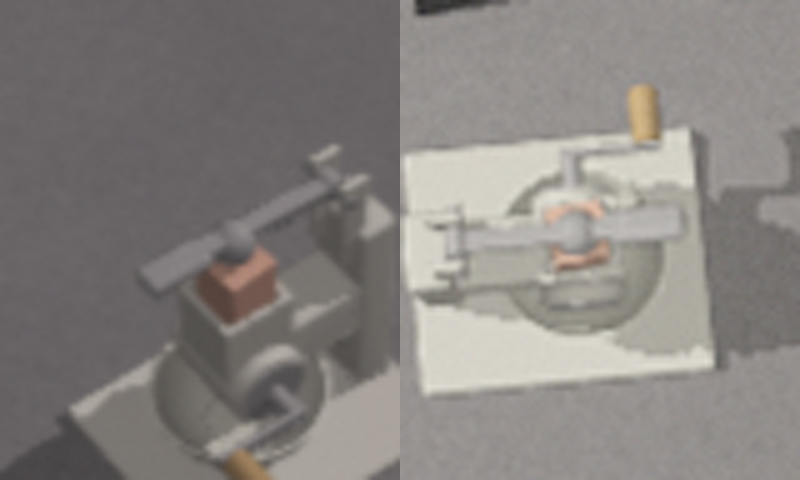

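The scene crop shows the foot on the block, with the ball at about (237,243) and the paddle end at about (147,280). The top view shows the lever centred over the block, at about (580,232). I'll zoom in on the paddle end to measure the angle more closely.

```bash
python3 - <<'E'
from h import *
ims=[eyes.read_camera("scene").astype(float) for _ in range(4)]
s=np.mean(ims,0).astype(np.uint8)[:,:,::-1]
cv2.imwrite("pics/crop7.png",cv2.resize(np.ascontiguousarray(s[135:177,210:265]),None,fx=14,fy=14,interpolation=2))
piv=np.array([.512-.07*.066,.0295+.066,.178]);u=np.array([.07,-.9975,0]);v=np.array([.9975,.07,0])
for th in(-.08,0,.08):
  a=np.cos(th)*u+np.array([0,0,np.sin(th)]);w=-np.sin(th)*u+np.array([0,0,np.cos(th)])
  f=lambda X:((proj("scene",X)-[210,135]+.5)*14).round().tolist()
  print(th,"end top(-x,+x), end bottom +x",f(piv+.125*a+.005*w-.01*v),f(piv+.125*a+.005*w+.01*v),f(piv+.125*a-.005*w+.01*v),"paddle start +x top",f(piv+.085*a+.005*w+.01*v),"bar root top +x",f(piv+.01*a+.005*w+.006*v))
q=lambda X:((proj("scene",X)-[210,135]+.5)*14).round().tolist()
print("block top",[q(np.array([.512,.0295,.16])+.016*(i*u+j*v)) for i,j in((1,-1),(1,1),(-1,1))])
print("rim",[q(np.array([.512,.0295,.135])+.023*(i*u+j*v)) for i,j in((1,-1),(1,1),(-1,1))])
E
```

```text
-0.08 end top(-x,+x), end bottom +x [96.0, 469.0] [157.0, 534.0] [164.0, 565.0] paddle start +x top [327.0, 423.0] bar root top +x [624.0, 209.0]
0 end top(-x,+x), end bottom +x [92.0, 435.0] [154.0, 501.0] [157.0, 534.0] paddle start +x top [326.0, 400.0] bar root top +x [625.0, 205.0]
0.08 end top(-x,+x), end bottom +x [92.0, 399.0] [154.0, 465.0] [154.0, 501.0] paddle start +x top [328.0, 375.0] bar root top +x [627.0, 201.0]
block top [[263.0, 388.0], [361.0, 489.0], [494.0, 410.0]]
rim [[219.0, 464.0], [357.0, 609.0], [545.0, 496.0]]
```

View pics/crop7.png

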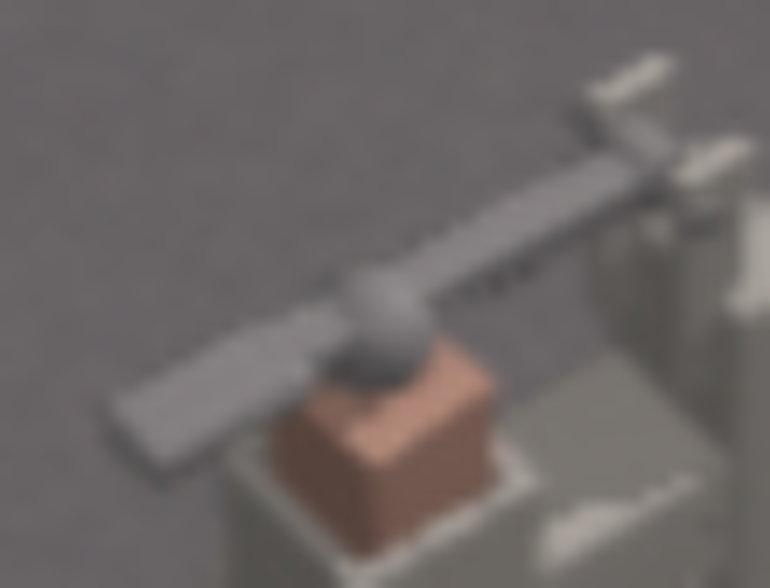

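The corners sit about 20 zoomed pixels (1.5 px) above the prediction, and the hopper, block and lever root all share that shift. What remains at the paddle end gives a lever angle of about 0.02–0.05 rad. The contact height independently gives about 0.03 rad. The block is seated and the arm is clear, so I'm handing in.

```bash
python3 -c "
from plant import ctrl
print(ctrl.sign_off())"
```

```text
the job is handed in; nothing more can be done
None
```

The salt block is seated upright in the hopper and the presser lever is lowered with its foot on the block, at an angle I estimate at 0.02–0.05 rad; the job is handed in, and sign-off returned no verdict.

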